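# Reset the sliding end of the drying rack

## Robot

A 7-joint arm with a two-finger parallel gripper is mounted at the origin on the work surface. World frame = base frame: x ahead of the robot, y to its left, z up, the work surface at z = 0. Lengths are in m, angles in rad, forces in N, time in s.
With the tool pointing down it reaches from about 0.425 to 0.925 m from the base axis. Payload 6.8 kg.
Tool frame: the origin (TCP) lies on the front face of the gripper's body, between the roots of the fingers; the fingertips stand 73 mm ahead of it and the grasp point (between the pads) lies 54 mm ahead of it (env.nose_length is the distance from the TCP to the fingertips, in m); z points along the fingers, y is the direction in which the jaws open and shut (so a half turn about z gives the same grasp; the last joint's range is limited). The gripper opens to 85 mm and grips with 20 to 120 N. Pads are 22 mm wide; open, the fingers measure 114 mm over their backs; the gripper's body (76 mm by 85 mm) begins 54 mm behind the grasp point. The pads swing forward as they close: fully open they stand 13 mm farther back than shut.
Start: joints at [1.019, 0.477, 0.022, 1.555, -0.011, 1.109, -0.083], TCP at [0.29, -0.61, 0.304] pointing down, gripper open.
Joint ranges: [-2.96, 2.96], [-0.34, 2.1], [-1.41, 1.46], [0.24, 2.44], [-1.37, 4.51], [0.17, 1.92], [-2.96, 2.96]. Speed limits (rad/s): [2.39, 2.39, 3.14, 3.14, 3.14, 3.14, 3.14].

## Interface

Orientations are given as a unit quaternion [w, x, y, z].
In Python, from cell import env, kin, camera, calibration, job gives the robot as it stands. The module is installed in compiled form; this text tells all that it offers. Calls block until the motion is done:
- env.reach(position, orientation): joint-space move of the TCP to a pose.
- env.movel(position, velocity=0.15, rot=None, stop_force=None): straight line of the TCP; rot=None keeps the orientation; velocity is the mean speed in m/s. With stop_force (N) it stops when the force on the tool has changed by that much, and returns True; else False.
- env.goto_joints(angles): joint-space move.
- env.grip(opening, f_grip=None): finger opening in m; f_grip is the grip in N (None keeps the last); returns when the fingers have stopped.
- env.dwell(seconds).
- kin.inverse_kinematics(position, orientation): joint angles nearest the present ones, or None.
- env.get_state(): the state.
- camera(name): name is "scene" or "top"; returns (picture, depth): 420x560x3 uint8, blue, green, red; 420x560 float32, m along the optical axis (not along the pixel's ray), 0 where there is no reading.
- calibration(name): a dict with "fx", "fy", "cx", "cy" (pixels), "rvec" (rotation vector, rad) and "tvec" (3), from world to camera coordinates, as OpenCV has them. Camera axes: x right, y down, z forward; pixel columns grow to the right and rows downward; lengths in m; the calibration is good to about 2 mm. A picture is of the moment at which its call begins. calibration takes no time and is no camera call.
A pose or a line that the arm cannot do raises env.PlanningError and nothing moves.
- job.job_done(): hands the job in, once; it reports no verdict.
The state is a dict: "time": time; "qpos": joint angles; "joint_velocities": joint speeds; "joint_torque": joint torques, N m; "tcp_pos": TCP position; "orientation": TCP orientation; "force": force on the tool from outside, world axes, zero at the start; "torque": the same for the moment, N m; "opening": finger opening in m.
Only numpy, scipy, OpenCV 4.12 (cv2) and the standard library are available. Lean on these libraries where they do the work, as an engineer would, in place of code of your own. Each camera call takes 0.05 s, during which the arm holds its last target.

## Task

Narrow the bay of the dish drying rack: squeeze the release lever against the grip post of its sliding end frame, hold it squeezed while sliding the frame out of the parking slot to the middle one of the three narrow notches, and let go so that the latch drops fully home there. Never force the frame against the latch, and leave the boards and the other kitchen things where they are.

Things in the scene. Friction and masses are not known exactly. Their poses are not given: they have to be found in the camera images.
- post_top (a point): Centre of the top of the sliding frame's fixed grip post, 126 mm above the worktop. Upright, grey, 14 mm thick along the rack, 32 mm wide across it, foot at 38 mm. Axes as the rack's: y runs along the slide, towards the chopping boards. Pinch post and lever together from above, fingers closing along y, fingertips 25 to 40 mm below the tops. A wire hoop 108 mm high stands 119 mm from the post in +y.
- lever_top (a point): Centre of the top of the release lever, 125 mm above the worktop when let go: an upright grey bar 10 mm thick, 32 mm wide, on the post's +y side, 20 mm clear of it (32 mm centre to centre). Post and lever measure 44 mm over their outer faces, about 29 mm when fully squeezed.
- lever (a joint): Angle of the release lever about its pivot, 36 mm above the worktop: 0 let go (latch fully down), 0.21 rad fully squeezed against its stop. A spring returns it: 3 to 5 N at the top squeeze it. About 0.12 when the latch rests on the flat top between notches; below 0.03 when the latch is home in a notch.
- frame (a joint): Position of the sliding frame (m), growing in the rack's +y. About 0 in the wide parking slot (52 mm long); nominally 0.065, 0.115, 0.165 with the latch in the first, middle, third narrow notch. The toothed strip is screwed down through long holes: all its slots and notches together may lie up to 15 mm either way, so find the notch by feel. Drag 2 to 5 N.
- pawl: Latch: dark steel tooth 10 mm long (y), 18 wide, 22 high on the lever's foot, 74 mm from the post in +y; origin under its tip. Goes 5 mm down into square notches 13 mm long with 37 mm flat tops between. Squeezing lifts it 9 mm. Let go on a flat top it rides there on its spring, drops in when the frame is pushed on (+y, by the post) and then stops the frame. Over 30 N on it is forcing.
- rack: Steel drying rack fixed to the worktop, 475 mm long (195 mm to the -y side of this origin, 280 mm to the +y side), 170 mm wide. Origin on the worktop under the middle line of the slide; the post stands at x = 0, y = -110 mm + the frame's joint value. Two chopping boards stand in a slotted holder at the +y end, up to 182 mm high.
- board_a: Wooden chopping board, 220 x 12 x 160 mm, standing in the rack's holder, about 225 mm from the rack origin in +y. Leave it alone.
- board_b: White plastic chopping board, 200 x 12 x 140 mm, standing in the rack's holder behind the wooden one. Leave it alone.
- mug: White mug, 80 mm across, 90 mm high, beyond the rack. Leave it alone.
- tumbler: Glass tumbler, 68 mm across, 100 mm high, on the robot's side of the rack. Leave it alone.
- soap: Amber soap bottle, 68 mm across, 170 mm high, on the right. Leave it alone.
- bowl: Blue bowl, 140 mm across, 60 mm high, on the left. Leave it alone.
- jar: Glass jar, 70 mm across, 100 mm high, on the right. Leave it alone.

How it is judged:
By the outcome, as a careful person would: the job done as asked, in the order asked, and still so for the second after the job is handed in, with the robot touching nothing.
It also fails if it takes over 38 s, if anything falls off the work surface, if the arm or the gripper's body presses on something with over 40 N, if the wrist force passes 120 N, or if a joint passes its speed limit or range.

## Working session

There is one attempt and no reset: what is moved stays moved. The work goes in short steps, each a Python script; the robot and the scene stay as the last script left them, time stands still between calls to the robot, and variables do not carry over. Pictures are saved under pics/ and viewed, and the job is handed in when it is done.

```bash
mkdir -p pics; ls
python3 - <<'E'
from cell import env, kin, camera, calibration, job
import cv2, numpy as np
for n in ["scene","top"]:
    p,d=camera(n); cv2.imwrite(f"pics/{n}0.png",p); np.save(f"{n}0.npy",d)
    print(n,{k:np.round(v,4).tolist() for k,v in calibration(n).items()})
s=env.get_state(); print(s)
E
```

```text
pics
scene {'fx': 523.9476, 'fy': 523.9476, 'cx': 280.3879, 'cy': 201.1506, 'rvec': [2.1035, 1.5742, -0.5021], 'tvec': [-0.185, -0.3638, 1.9451]}
top {'fx': 478.5065, 'fy': 478.5065, 'cx': 277.9769, 'cy': 219.1322, 'rvec': [2.1863, -2.1523, 0.1143], 'tvec': [0.0143, 0.5565, 1.5934]}
{'time': 0.1, 'qpos': array([ 1.01890932,  0.47771582,  0.02236234,  1.55632741, -0.01150716,
        1.10931871, -0.08308302]), 'joint_velocities': array([-0.00025799, -0.00207382,  0.00031636, -0.00354412, -0.00079255,
        0.00129592, -0.00023975]), 'joint_torque': array([ 3.73275354e-03, -5.97765362e+01,  1.61326557e+00, -2.81957674e+01,
        1.27972942e-02,  4.98284149e-03, -1.82200887e-05]), 'tcp_pos': array([ 0.28963383, -0.60925026,  0.30303494]), 'orientation': array([-7.84728248e-04,  9.75480328e-01,  2.20085112e-01, -2.39413895e-04]), 'force': array([ 0.19991127, -0.77441787,  0.3581497 ]), 'torque': array([-0.01138634, -0.01484163, -0.0258055 ]), 'opening': 0.08553087579212523}
```

View pics/scene0.png

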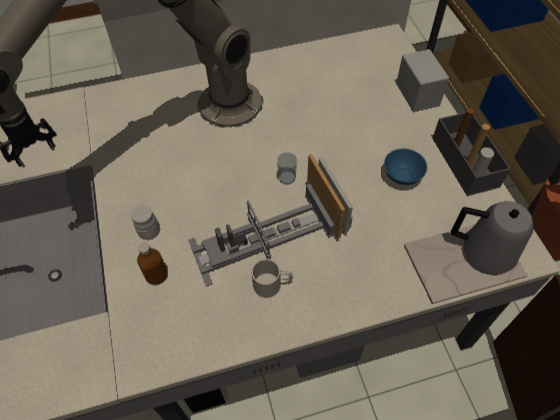

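View pics/top0.png

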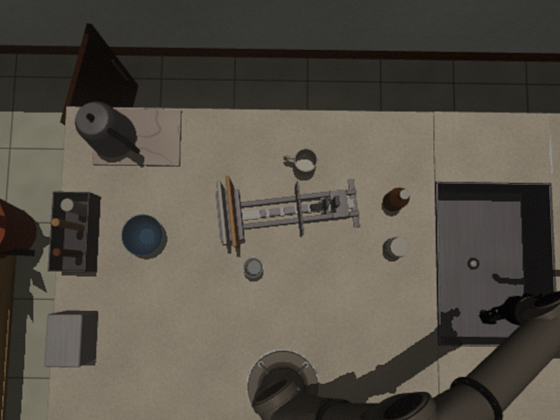

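The rack lies around pixels (220–355, 180–245) in the top picture and (195–345, 160–280) in the scene picture. The post and lever are near (325, 203) in the top view and (225, 237) in the scene view. I'll zoom in and build world points.

```bash
cat > h.py <<'E'
import numpy as np, cv2
from cell import env, kin, camera, calibration, job
def world(name,d):
    c=calibration(name);R=cv2.Rodrigues(np.array(c["rvec"],float))[0];t=np.array(c["tvec"],float).ravel()
    v,u=np.indices(d.shape); X=np.stack([(u-c["cx"])/c["fx"]*d,(v-c["cy"])/c["fy"]*d,d],-1)
    return (X-t)@R
def proj(name,P):
    c=calibration(name);K=np.array([[c["fx"],0,c["cx"]],[0,c["fy"],c["cy"]],[0,0,1]])
    return cv2.projectPoints(np.array(P,float).reshape(-1,1,3),np.array(c["rvec"],float),np.array(c["tvec"],float),K,None)[0].reshape(-1,2)
E
python3 - <<'E'
from h import *
p=cv2.imread("pics/scene0.png"); cv2.imwrite("pics/scene0z.png",cv2.resize(p[160:300,180:360],None,fx=4.2,fy=4.2,interpolation=cv2.INTER_CUBIC))
p=cv2.imread("pics/top0.png"); cv2.imwrite("pics/top0z.png",cv2.resize(p[170:260,210:370],None,fx=5,fy=5,interpolation=cv2.INTER_CUBIC))
for n,(a,b,c,e) in {"top":(170,260,240,370),"scene":(160,300,180,320)}.items():
    W=world(n,np.load(n+"0.npy"))
    w=W[a:b,c:e].reshape(-1,3)
    m=(w[:,2]>0.112)&(w[:,2]<0.14)
    vv,uu=np.indices((b-a,e-c)); 
    for q,u,v in zip(w[m],uu.ravel()[m]+c,vv.ravel()[m]+a): print(n,u,v,np.round(q,3))
    print(np.median(W[350:360,200:210].reshape(-1,3),0) if n=="scene" else np.median(W[290:300,200:210].reshape(-1,3),0))
E
```

```text
top 296 182 [ 0.669 -0.033  0.116]
top 298 190 [ 0.643 -0.04   0.112]
top 334 196 [ 0.624 -0.155  0.123]
top 335 196 [ 0.624 -0.159  0.121]
top 336 196 [ 0.623 -0.161  0.127]
top 337 196 [ 0.623 -0.164  0.128]
top 325 197 [ 0.619 -0.126  0.128]
top 326 197 [ 0.62  -0.129  0.127]
top 327 197 [ 0.621 -0.133  0.121]
top 334 197 [ 0.621 -0.155  0.123]
top 335 197 [ 0.621 -0.159  0.123]
top 336 197 [ 0.621 -0.162  0.125]
top 337 197 [ 0.621 -0.165  0.124]
top 338 197 [ 0.62  -0.168  0.128]
top 325 198 [ 0.617 -0.126  0.126]
top 326 198 [ 0.617 -0.13   0.124]
top 327 198 [ 0.617 -0.133  0.126]
top 334 198 [ 0.617 -0.155  0.125]
top 335 198 [ 0.617 -0.159  0.123]
top 336 198 [ 0.617 -0.161  0.127]
top 337 198 [ 0.617 -0.165  0.126]
top 338 198 [ 0.617 -0.168  0.125]
top 325 199 [ 0.613 -0.126  0.128]
top 326 199 [ 0.613 -0.13   0.126]
top 327 199 [ 0.613 -0.132  0.129]
top 334 199 [ 0.614 -0.156  0.123]
top 335 199 [ 0.614 -0.158  0.126]
top 336 199 [ 0.614 -0.162  0.124]
top 337 199 [ 0.613 -0.164  0.129]
top 338 199 [ 0.615 -0.169  0.121]
top 325 200 [ 0.61  -0.126  0.129]
top 326 200 [ 0
[... 7494 characters left out ...]
 0.623 -0.169  0.127]
scene 219 236 [ 0.622 -0.166  0.124]
scene 220 236 [ 0.624 -0.163  0.125]
scene 221 236 [ 0.621 -0.16   0.119]
scene 222 236 [ 0.622 -0.158  0.119]
scene 218 237 [ 0.628 -0.169  0.129]
scene 219 237 [ 0.628 -0.167  0.128]
scene 220 237 [ 0.625 -0.164  0.122]
scene 221 237 [ 0.624 -0.161  0.119]
scene 222 237 [ 0.622 -0.158  0.114]
scene 218 238 [ 0.625 -0.17   0.119]
scene 219 238 [ 0.628 -0.167  0.122]
scene 220 238 [ 0.622 -0.164  0.112]
scene 221 238 [ 0.624 -0.162  0.113]
scene 219 239 [ 0.627 -0.168  0.115]
scene 221 239 [ 0.627 -0.162  0.114]
scene 267 240 [ 0.667 -0.038  0.112]
scene 268 242 [ 0.674 -0.037  0.112]
[ 8.98180825e-01 -2.80655879e-01 -8.53207336e-04]
```

View pics/scene0z.png

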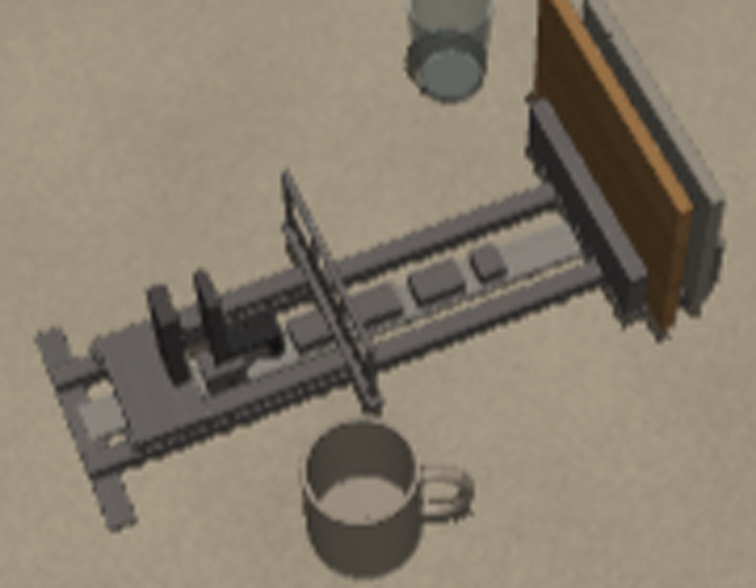

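View pics/top0z.png

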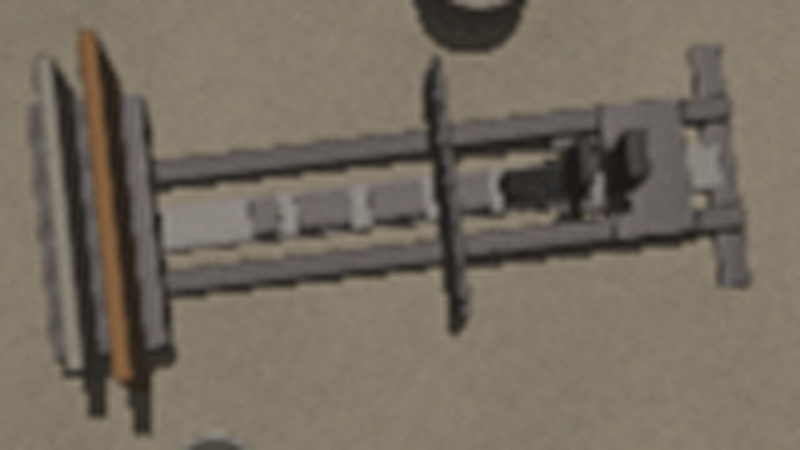

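Run:
```python
from h import *
for n in ["top","scene"]:
    W=world(n,np.load(n+"0.npy")).reshape(-1,3)
    box=(abs(W[:,0]-.6)<.13)&(W[:,1]>-.26)&(W[:,1]<.24)
    # boards (wood): top strip; hoop
    for nm,m in {"hoop":box&(W[:,2]>.09)&(W[:,2]<.116)&(W[:,1]>-.08)&(W[:,1]<0),"board":box&(W[:,2]>.13)&(W[:,1]>.12),
       "post":box&(W[:,2]>.116)&(W[:,2]<.135)&(W[:,1]>-.18)&(W[:,1]<-.15),"lever":box&(W[:,2]>.116)&(W[:,2]<.135)&(W[:,1]>-.145)&(W[:,1]<-.12)}.items():
        q=W[m]; vx=np.linalg.svd(q[:,:2]-q[:,:2].mean(0),full_matrices=False)[2][0]
        print(n,nm,m.sum(),q.mean(0).round(4),q.min(0).round(3),q.max(0).round(3),"dir",np.degrees(np.arctan2(vx[1],vx[0])).round(1))
```

```text
top hoop 101 [ 0.6044 -0.0455  0.1055] [ 0.514 -0.076  0.09 ] [ 0.73  -0.03   0.116] dir -176.4
top board 624 [0.5672 0.1846 0.1671] [0.471 0.153 0.13 ] [0.673 0.22  0.191] dir -172.8
top post 45 [ 0.6095 -0.162   0.1247] [ 0.592 -0.169  0.118] [ 0.624 -0.155  0.131] dir -174.8
top lever 32 [ 0.6046 -0.1305  0.1245] [ 0.588 -0.137  0.116] [ 0.621 -0.126  0.131] dir -172.9
scene hoop 115 [ 0.6147 -0.0483  0.1043] [ 0.516 -0.078  0.09 ] [ 0.73  -0.033  0.112] dir 2.7
scene board 1036 [0.5768 0.1794 0.1599] [0.47  0.149 0.13 ] [0.677 0.216 0.188] dir 7.0
scene post 52 [ 0.6119 -0.1658  0.1241] [ 0.596 -0.173  0.118] [ 0.628 -0.158  0.129] dir 5.3
scene lever 40 [ 0.6086 -0.1341  0.1227] [ 0.593 -0.14   0.117] [ 0.623 -0.128  0.129] dir 8.5
```

Run:
```python
from h import *
for n in ["top","scene"]:
    D=np.load(n+"0.npy"); Wf=world(n,D); img=cv2.cvtColor(cv2.imread(f"pics/{n}0.png"),cv2.COLOR_BGR2GRAY)
    W=Wf.reshape(-1,3); g=img.ravel()
    m=(abs(W[:,0]-.6)<.09)&(W[:,1]>-.03)&(W[:,1]<.12)&(W[:,2]>.008)&(W[:,2]<.06)
    q=W[m]; best=[]
    for a in np.arange(0,12,.25):
        c,s=np.cos(np.radians(a)),np.sin(np.radians(a)); x=q[:,0]*c+q[:,1]*s
        h=np.histogram(x,np.arange(.45,.75,.003))[0]; best.append((float((h.astype(float)**2).sum()),a))
    print(n,sorted(best)[::-1][:4],m.sum())
    a=np.radians(6); post=np.array([.611,-.164]); ex=np.array([np.cos(a),np.sin(a)]);ey=np.array([-np.sin(a),np.cos(a)])
    xr=(W[:,:2]-post)@ex; yr=(W[:,:2]-post)@ey
    m=(abs(xr)<.006)&(yr>.06)&(yr<.31)&(W[:,2]<.1)
    for b in np.arange(.06,.30,.004):
        k=m&(abs(yr-b)<.003)
        if k.sum(): print(round(b,3),k.sum(),W[k,2].mean().round(4),g[k].mean().round(0),end=" | ")
    print()
    m=(abs(yr-.16)<.02)&(abs(xr)<.11)
    for b in np.arange(-.1,.1,.005):
        k=m&(abs(xr-b)<.0025)
        if k.sum(): print(round(b,3),W[k,2].mean().round(3),end=" | ")
    print()
```

```text
top [(26642.0, np.float64(7.25)), (26616.0, np.float64(7.75)), (26604.0, np.float64(7.0)), (26564.0, np.float64(7.5))] 778
0.06 3 0.0439 47.0 | 0.064 5 0.0431 47.0 | 0.068 8 0.0433 47.0 | 0.072 8 0.0426 48.0 | 0.076 7 0.0432 43.0 | 0.08 9 0.0327 73.0 | 0.084 7 0.0118 120.0 | 0.088 4 0.0172 116.0 | 0.092 6 0.0238 107.0 | 0.096 5 0.0248 106.0 | 0.1 6 0.025 104.0 | 0.104 7 0.0248 106.0 | 0.108 7 0.0246 101.0 | 0.112 3 0.0232 93.0 | 0.12 5 0.0516 40.0 | 0.124 8 0.032 62.0 | 0.128 6 0.0083 117.0 | 0.132 6 0.0118 125.0 | 0.136 6 0.0181 110.0 | 0.14 6 0.0231 106.0 | 0.144 4 0.0209 105.0 | 0.148 5 0.0232 106.0 | 0.152 6 0.0258 105.0 | 0.156 7 0.0237 106.0 | 0.16 8 0.0227 107.0 | 0.164 7 0.024 106.0 | 0.168 6 0.024 103.0 | 0.172 6 0.0171 120.0 | 0.176 6 0.0077 137.0 | 0.18 7 0.0081 130.0 | 0.184 7 0.0148 117.0 | 0.188 5 0.0236 104.0 | 0.192 4 0.0234 104.0 | 0.196 7 0.0227 107.0 | 0.2 7 0.0233 108.0 | 0.204 8 0.0231 108.0 | 0.208 7 0.023 106.0 | 0.212 5 0.0253 104.0 | 0.216 3 0.0246 106.0 | 0.22 5 0.0165 112.0 | 0.224 8 0.0102 132.0 | 0.228 8 0.0094 133.0 | 0.232 7 0.0085 121.0 | 0.236 6 0.017
[... 2174 characters left out ...]
8 7 0.0052 120.0 | 0.272 6 0.0045 119.0 | 0.276 7 0.0053 123.0 | 0.28 7 0.007 120.0 | 0.284 9 0.0043 128.0 | 0.288 9 0.0059 127.0 | 0.292 12 0.0057 117.0 | 0.296 9 0.0071 124.0 | 
-0.1 -0.001 | -0.095 -0.001 | -0.09 -0.001 | -0.085 -0.0 | -0.08 -0.0 | -0.075 -0.001 | -0.07 -0.001 | -0.065 0.001 | -0.06 0.002 | -0.05 0.019 | -0.045 0.019 | -0.04 0.013 | -0.035 0.01 | -0.03 0.004 | -0.02 0.011 | -0.015 0.021 | -0.01 0.02 | -0.005 0.021 | 0.0 0.018 | 0.005 0.015 | 0.01 0.004 | 0.015 0.002 | 0.025 0.019 | 0.03 0.021 | 0.035 0.014 | 0.04 0.009 | 0.045 -0.001 | 0.05 -0.002 | 0.055 0.001 | 0.06 -0.0 | 0.065 -0.001 | 0.07 -0.001 | 0.075 -0.001 | 0.08 -0.002 | 0.085 -0.001 | 0.09 -0.003 | 0.095 0.0 |
```

Measured: post at about (0.611, −0.164), its top 126 mm up, with the lever 32 mm beyond it. The rack's yaw is about 6.8°. The middle notch sits about 0.177 m from the post, so I expect about 0.1035 m of travel. Next I'll move above and descend.

```bash
cat >> h.py <<'E'
a=np.radians(6.8); ex=np.array([np.cos(a),np.sin(a),0]); ey=np.array([-np.sin(a),np.cos(a),0])
Q=np.array([0,np.cos(a/2),np.sin(a/2),0]); POST=np.array([.6107,-.1639,0])
def st(t=""):
    s=env.get_state(); d=np.array(s["tcp_pos"])-POST
    print(t,"t%.2f"%s["time"],"rel x%.4f y%.4f z%.4f"%(d@ex,d@ey,d[2]),"F",np.round([s["force"]@ex,s["force"]@ey,s["force"][2]],1),"op%.4f"%s["opening"]); return s
E
python3 - <<'E'
from h import *
c=POST+.009*ey
print(env.nose_length, kin.inverse_kinematics(c+[0,0,.30],Q))
env.reach(c+[0,0,.29],Q); st("above")
env.movel(c+[0,0,.166],velocity=.12,stop_force=15); s=st("down"); print(s["qpos"].round(2))
p,d=camera("scene"); cv2.imwrite("pics/s1.png",cv2.resize(p[140:300,160:360],None,fx=3.5,fy=3.5,interpolation=cv2.INTER_CUBIC))
p,d=camera("top"); cv2.imwrite("pics/t1.png",cv2.resize(p[150:270,230:390],None,fx=4.5,fy=4.5,interpolation=cv2.INTER_CUBIC))
E
```

```text
0.0726 [ 0.25264855  0.41020599 -0.13714135  1.6678924   0.06226971  1.06775295
 -1.35540413]
above t2.10 rel x-0.0005 y0.0075 z0.2900 F [-0.6  0.3  0. ] op0.0853
down t3.28 rel x0.0006 y0.0089 z0.1669 F [-1.1 -0.3  0.8] op0.0854
[ 0.24  0.56 -0.13  1.77  0.09  0.81 -1.38]
```

View pics/s1.png

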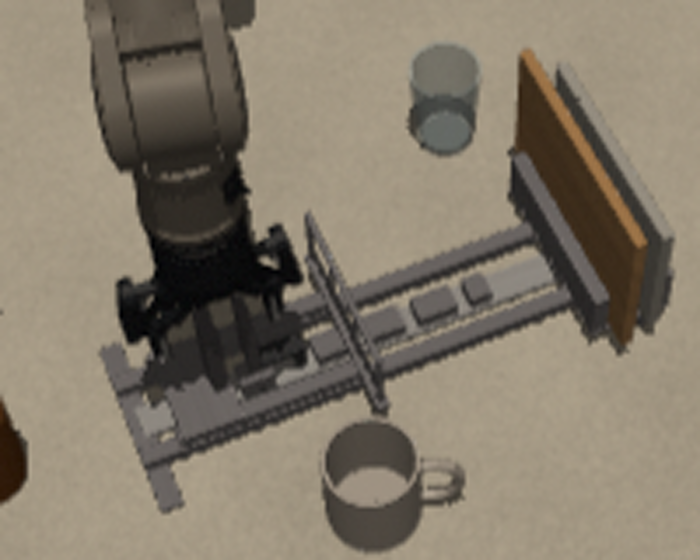

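View pics/t1.png

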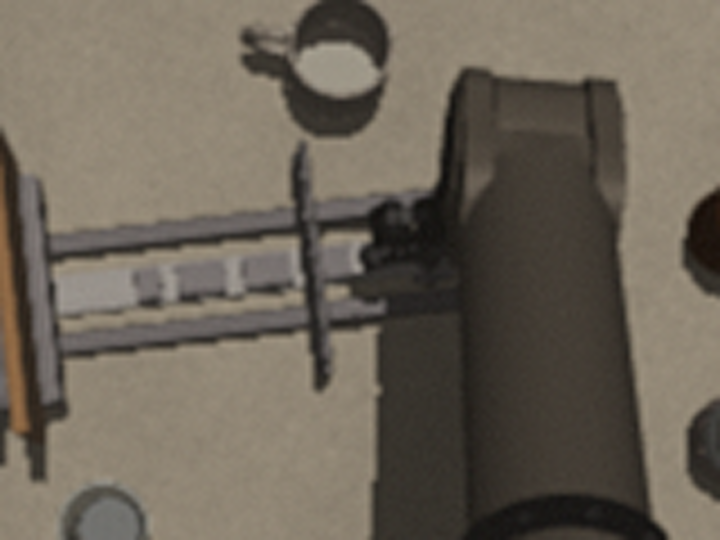

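The fingers at about (135, 310) and (285, 255) in the scene crop straddle the post and lever between them. The arm isn't touching the hoop or the mug. Closing now.

Run:
```python
from h import *
st()
for o in (.055,.040,.031): env.grip(o,30); st("grip %.3f"%o)
env.grip(.02,30); st("closed")
p,d=camera("scene"); cv2.imwrite("pics/s2.png",cv2.resize(p[140:300,160:360],None,fx=3.5,fy=3.5,interpolation=cv2.INTER_CUBIC))
```

```text
t3.38 rel x0.0005 y0.0088 z0.1670 F [ 1.2 -0.5  0.3] op0.0854
grip 0.055 t3.79 rel x0.0001 y0.0091 z0.1661 F [-0.1  0.4  0.5] op0.0553
grip 0.040 t4.09 rel x0.0003 y0.0089 z0.1665 F [-0.1  1.1  5.2] op0.0405
grip 0.031 t4.35 rel x0.0003 y0.0079 z0.1669 F [-1.5 -0.8  6.4] op0.0308
closed t4.57 rel x0.0004 y0.0078 z0.1671 F [-1.3 -1.9  8.3] op0.0297
```

View pics/s2.png

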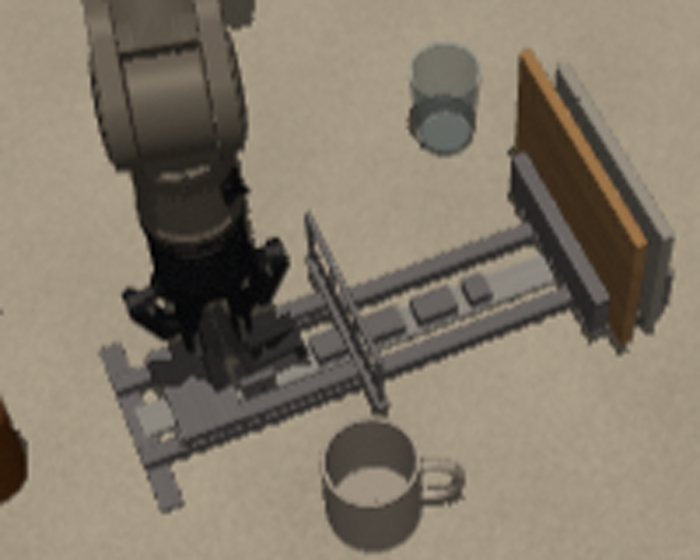

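The opening is 29.7 mm, so the lever is fully squeezed and the post is where I expected. Sliding, still squeezed, to the flat just before the middle notch.

Run:
```python
from h import *
s=st(); p0=np.array(s["tcp_pos"])
np.save("p0.npy",p0)
r=env.movel(p0+.03*ey,velocity=.05,stop_force=15); st(f"a {r}")
if not r:
    r=env.movel(p0+.087*ey,velocity=.06,stop_force=15); st(f"b {r}")
p,d=camera("scene"); cv2.imwrite("pics/s3.png",cv2.resize(p[140:300,160:360],None,fx=3.5,fy=3.5,interpolation=cv2.INTER_CUBIC)); 
p,d=camera("top"); cv2.imwrite("pics/t3.png",cv2.resize(p[150:270,230:390],None,fx=4.5,fy=4.5,interpolation=cv2.INTER_CUBIC))
```

```text
t4.62 rel x0.0003 y0.0078 z0.1670 F [-2.5 -2.2  8.1] op0.0300
a False t5.34 rel x0.0001 y0.0395 z0.1671 F [-2.6  1.3  7.1] op0.0298
b False t6.44 rel x-0.0005 y0.0961 z0.1671 F [-4.  -0.1  7.8] op0.0298
```

View pics/s3.png

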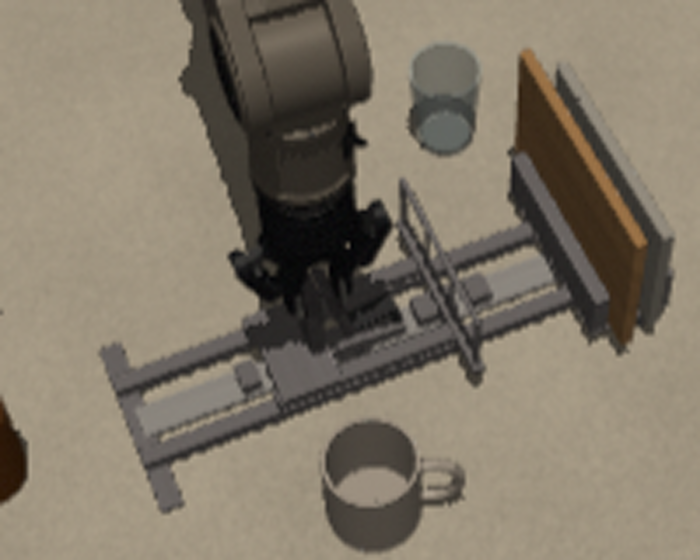

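View pics/t3.png

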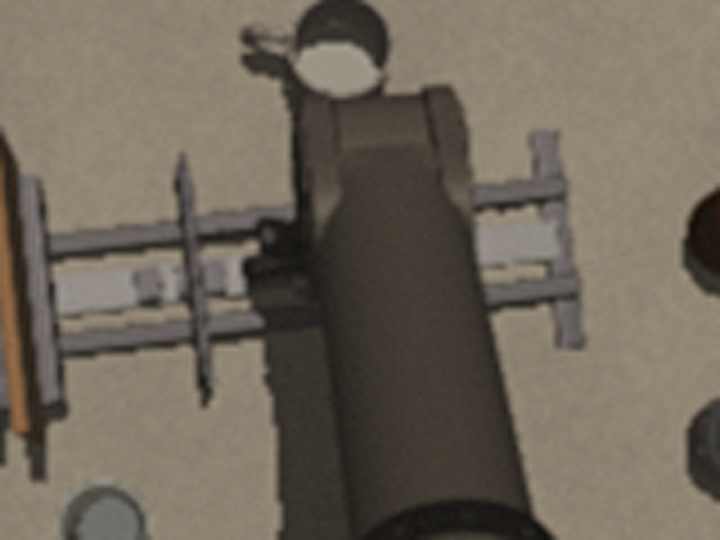

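The frame has slid about 88 mm. It's past the first notch (expected at 54 mm) and short of the middle one, which shows bright at about (240, 270) in the top crop just ahead of the gripper. Now I'll let go on the flat and push on by the post until the latch drops.

Run:
```python
from h import *
env.grip(.062,30); s=st("open")
p=np.array(s["tcp_pos"]); 
r=env.movel(p+.013*ey,velocity=.04,stop_force=12); s=st(f"near {r}")
p1=np.array(s["tcp_pos"])
if not r:
    r=env.movel(p1+.026*ey,velocity=.012,stop_force=11); s=st(f"push {r}")
env.dwell(.1); s=st("after"); print("post travel est", (np.array(s["tcp_pos"])-POST)@ey-.0311+.007+s["opening"]*0)
p,d=camera("scene"); cv2.imwrite("pics/s4.png",cv2.resize(p[140:300,160:360],None,fx=3.5,fy=3.5,interpolation=cv2.INTER_CUBIC));
```

```text
open t6.96 rel x0.0003 y0.0948 z0.1667 F [-0.8 -0.   0. ] op0.0619
near False t7.43 rel x0.0003 y0.1083 z0.1668 F [ 0.1 -0.4 -0.2] op0.0620
push True t9.14 rel x-0.0001 y0.1279 z0.1663 F [ 0.3 -1.   0.7] op0.0616
after t9.24 rel x-0.0003 y0.1279 z0.1660 F [-0.  -0.5 -0.8] op0.0620
post travel est 0.10379525908320535
```

View pics/s4.png

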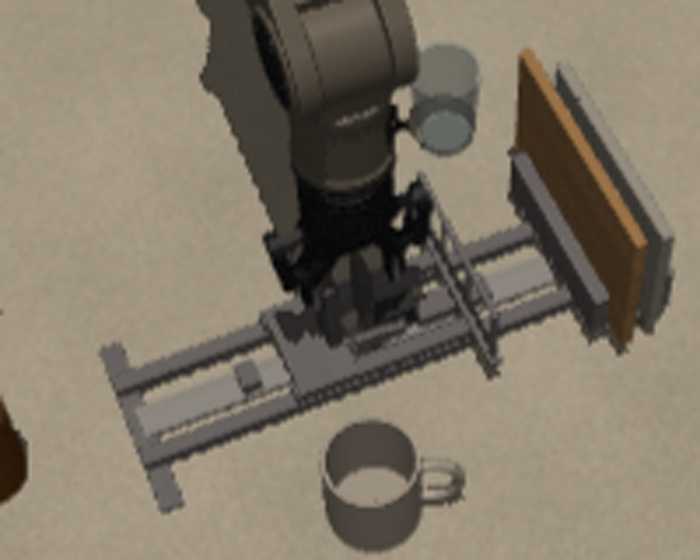

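It stopped at 0.1038 m of travel, which matches the vision prediction of 0.1035. I'll probe once gently for a hard stop, then retract and look at the lever.

Run:
```python
from h import *
s=st(); p=np.array(s["tcp_pos"])
r=env.movel(p+.004*ey,velocity=.012,stop_force=10); s=st(f"probe {r}")
p=np.array(s["tcp_pos"]); env.movel(p-.008*ey,velocity=.04); s=st("back")
p=np.array(s["tcp_pos"]); env.movel(p+[0,0,.13],velocity=.15,stop_force=15); s=st("up")
env.reach(np.array([.45,-.30,.33]),Q); st("clear")
for n in("scene","top"):
    p,d=camera(n); cv2.imwrite(f"pics/{n}5.png",p); np.save(n+"5.npy",d)
    W=world(n,d).reshape(-1,3); yr=(W-POST)@ey; xr=(W-POST)@ex
    m=(W[:,2]>.116)&(W[:,2]<.133)&(abs(xr)<.025)&(yr>.08)&(yr<.17)
    print(n,np.sort(yr[m]).round(3).tolist())
p=cv2.imread("pics/scene5.png"); cv2.imwrite("pics/scene5z.png",cv2.resize(p[160:300,180:360],None,fx=4.2,fy=4.2,interpolation=cv2.INTER_CUBIC))
p=cv2.imread("pics/top5.png"); cv2.imwrite("pics/top5z.png",cv2.resize(p[170:260,210:370],None,fx=5,fy=5,interpolation=cv2.INTER_CUBIC))
```

```text
t9.29 rel x-0.0004 y0.1279 z0.1659 F [-0.1 -0.2 -0.7] op0.0618
probe True t9.65 rel x-0.0008 y0.1281 z0.1654 F [ 0.3 -0.7  0.9] op0.0623
back t10.00 rel x-0.0010 y0.1197 z0.1652 F [-0.  0.  0.] op0.0620
up t11.02 rel x-0.0015 y0.1198 z0.2942 F [ 0.8 -0.2 -0.4] op0.0624
clear t12.15 rel x-0.1745 y-0.1148 z0.3297 F [ 0.4 -0.  -0.2] op0.0619
scene [0.095, 0.096, 0.096, 0.096, 0.096, 0.096, 0.096, 0.097, 0.097, 0.098, 0.098, 0.098, 0.098, 0.098, 0.098, 0.099, 0.099, 0.099, 0.1, 0.1, 0.1, 0.101, 0.101, 0.101, 0.101, 0.102, 0.102, 0.102, 0.103, 0.103, 0.103, 0.103, 0.103, 0.104, 0.104, 0.105, 0.105, 0.105, 0.105, 0.105, 0.106, 0.106, 0.107, 0.107, 0.107, 0.107, 0.107, 0.108, 0.108, 0.108, 0.109, 0.109, 0.11, 0.129, 0.129, 0.13, 0.13, 0.13, 0.131, 0.131, 0.131, 0.131, 0.131, 0.131, 0.131, 0.132, 0.132, 0.133, 0.133, 0.134, 0.134, 0.134, 0.134, 0.135, 0.135, 0.135, 0.136, 0.136, 0.136, 0.137, 0.137, 0.137, 0.137, 0.138, 0.138, 0.138, 0.139, 0.139]
top [0.099, 0.099, 0.099, 0.1, 0.1, 0.101, 0.101, 0.101, 0.101, 0.102, 0.102, 0.102, 0.103, 0.103, 0.104, 0.104, 0.104, 0.104, 0.105, 0.105, 0.105, 0.105, 0.106, 0.106, 0.107, 0.107, 0.107, 0.107, 0.108, 0.108, 0.109, 0.109, 0.109, 0.11, 0.11, 0.11, 0.11, 0.111, 0.111, 0.111, 0.111, 0.112, 0.112, 0.113, 0.113, 0.133, 0.134, 0.134, 0.134, 0.134, 0.135, 0.135, 0.136, 0.136, 0.136, 0.136, 0.137, 0.137, 0.138, 0.138, 0.138, 0.138, 0.139, 0.139, 0.139, 0.139, 0.14, 0.14, 0.141, 0.141, 0.141, 0.142, 0.142, 0.142, 0.143]
```

View pics/scene5z.png

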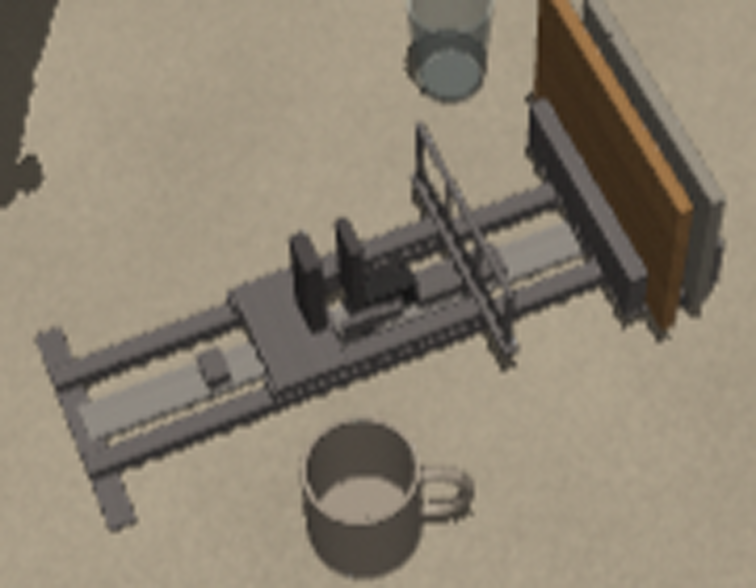

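View pics/top5z.png

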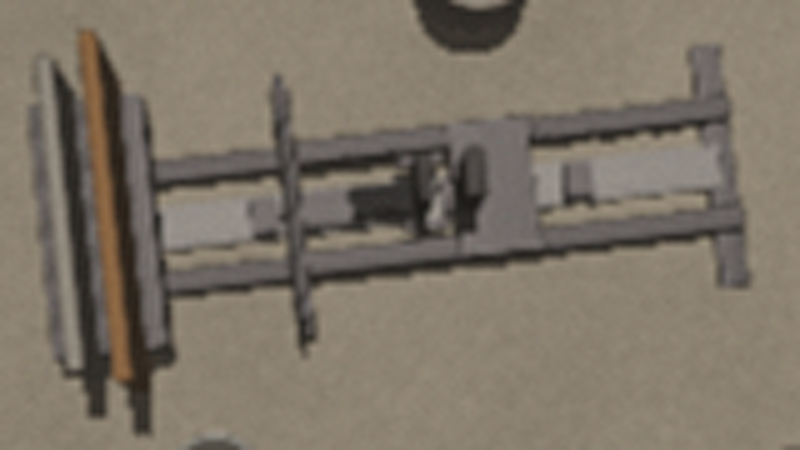

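Post and lever tops are 32 mm apart in both views, so the lever is fully released and the latch is home. The probe met a hard stop within 0.2 mm. Ahead of the pawl (top crop, about (365, 203)) lie one whole flat, then the third notch at the hoop (about (285, 210)). That makes this the middle notch. Handing in.

Run:
```python
from h import *
job.job_done(); st("done")
```

```text
the job is handed in; nothing more can be done
the job is handed in; nothing more can be done
```

The frame is latched in the middle narrow notch and the job is handed in, with the robot's clock at about 12 s of the 38 s allowed.

**What I did:**
- I squeezed the lever fully against the post; the gripper opening read 29.7 mm, against about 29 mm for a full squeeze.
- I slid the frame 88 mm while holding the squeeze, past the first notch, and let go on the flat just before the middle one.
- I then pushed the post slowly with one finger until the latch dropped in. I had set the push to stop at an 11 N change in force, well under the 30 N limit.

**Last checks:**
- **Position:** the frame stopped about 0.104 m from where it started, and the camera images had predicted 0.1035 m. That is about 11 mm short of the nominal 0.115 m, within the ±15 mm the toothed strip may lie.
- **Latch home:** a second gentle push met a hard stop within about 0.2 mm. Post and lever tops are 31.5 to 32 mm apart in the two cameras, which is the fully released spacing.
- **Right notch:** the top view shows one whole flat and then the third notch ahead of the latch.
- **Surroundings:** the boards, mug and tumbler look unmoved in the last pictures. I did not check the soap, jar or bowl separately, but the arm never went low near them. The gripper was clear of everything at hand-in.

The two cameras disagreed by about 4 mm on absolute positions. I averaged them and found the notch by feel. No check failed.

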